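Load turned handles into a transport carrier and lock it

TASK

Get the transport carrier ready to go: slide its lock grip fully open, take the steel dummy out through the mouth and stand it in the small white tray, then load every wooden handle on the bench, standing upright, by sliding it in under the carrier's lips until it is past the lock bar. Finally slide the lock grip back fully shut behind them, let go, and leave the other things on the bench alone.

Things in the scene. Friction and masses are not known exactly. Their poses are not given: they have to be found in the camera images.
- carrier: fixed aluminium carrier, base plate 10 mm thick, 120 mm (x) by 322 mm (y -201 to +121 mm). Origin on the bench under the channel, z up. The straight channel runs along y at x = 0: floor z = 10 mm, 56 mm wide; lips overhang it (z 22 to 28 mm) leaving a 38 mm slot for shanks, so foot flanges run captive under the lips and pass only by the mouth. Steel feet slide easily in it; parts may push one another.
- mouth (a point): centre of the channel mouth on its floor, at carrier (0, -99, 10) mm; the lips start here and run to +y. The lock bar crosses just outside it, carrier y = -113 to -105 mm, so a flange is past the bar when its centre is beyond carrier y = -80 mm.
- bay (a point): point on the bare floor of the open entry bay outside the mouth, at carrier (0, -158, 10) mm; set parts down or lift them out here. Two low flared guides (z 10 to 22 mm) between carrier y = -163 and -117 mm lead to the mouth: about 98 mm apart outside, 54 mm inside. Bay ends at y = -201 mm.
- channel_end (a point): closed end of the channel, inner face of the 28 mm high end wall, at carrier (0, 111, 10) mm. From here to the lock bar are 216 mm: room for four flanges of 50 mm in a row with 16 mm to spare.
- lock (a joint): travel of the lock bar, m: 0 = fully shut (bar across the mouth), 0.075 = fully open end stop. It opens towards the carrier's -x. Starts shut or up to 20 mm open and stays where it is left; friction about 3 N.
- lock_grip (a point): centre of the top of the lock's black upright grip block, 30 mm (carrier x) by 22 mm (carrier y), 44 mm high, top 78 mm above the bench, on the steel lock bar (8 mm thick, z 12 to 34 mm). At carrier y = -109 mm; x = -70 mm when shut, -145 mm when open. Its track (50 mm wide, z 10 mm) has a 34 mm high stop at x = -177 mm.
- handle1: one of up to four identical turned wooden handles standing upright, 90 mm tall: a round steel foot flange 50 mm in diameter and 8 mm thick, then a straight round shank 30 mm in diameter from 8 to 72 mm, then a rounded head 36 mm in diameter from 72 to 90 mm. About 165 g (varies), most of it in the foot. Origin at the centre of the underside, z up along the shank. Absent ones read None.
- handle2: one of up to four identical turned wooden handles standing upright, 90 mm tall: a round steel foot flange 50 mm in diameter and 8 mm thick, then a straight round shank 30 mm in diameter from 8 to 72 mm, then a rounded head 36 mm in diameter from 72 to 90 mm. About 165 g (varies), most of it in the foot. Origin at the centre of the underside, z up along the shank. Absent ones read None.
- handle3: one of up to four identical turned wooden handles standing upright, 90 mm tall: a round steel foot flange 50 mm in diameter and 8 mm thick, then a straight round shank 30 mm in diameter from 8 to 72 mm, then a rounded head 36 mm in diameter from 72 to 90 mm. About 165 g (varies), most of it in the foot. Origin at the centre of the underside, z up along the shank. Absent ones read None.
- handle4: one of up to four identical turned wooden handles standing upright, 90 mm tall: a round steel foot flange 50 mm in diameter and 8 mm thick, then a straight round shank 30 mm in diameter from 8 to 72 mm, then a rounded head 36 mm in diameter from 72 to 90 mm. About 165 g (varies), most of it in the foot. Origin at the centre of the underside, z up along the shank. Absent ones read None.
- dummy: steel dummy, 93 mm tall, 250 g, at the start standing in the carrier's channel under the lips: foot flange 50 mm in diameter and 8 mm thick, shank 22 mm in diameter up to about 63 mm, ball top 34 mm in diameter. Origin at the centre of the underside, z up.
- tray: fixed small white square tray on the bench, 130 mm by 130 mm, 26 mm high, walls and floor 4 mm, open on top. Origin at the centre of its underside, axes along its sides, inner floor at z = 4 mm.
- can: blue spray can, 54 mm in diameter, 120 mm tall, standing; a bystander. Origin at the centre of the underside.
- sleeve: dark steel sleeve, 48 mm outside diameter, 60 mm tall, standing on end; a bystander. Origin at the centre of the underside.
- driver: yellow-handled screwdriver 200 mm long, lying on the bench; a bystander.
Not all that is in view belongs to the job. What is shaped like the dummy but orange or purple is not meant.

How it is judged (in metres and radians):
On the way, in this order (a step that is already met when the one before it is completed fails the run):
1. the lock is slid fully open to its end stop (value of joint lock above 0.071 m), for 0.2 s.
2. the dummy stands in the tray (x of dummy in the frame of tray between -0.045 and 0.045 m and y of dummy in the frame of tray between -0.045 and 0.045 m and z of dummy in the frame of tray below 0.012 m and angle between dummy's own z axis and vertical below 0.2 rad and linear speed of dummy below 0.03 m/s), for 0.2 s.
3. every handle stands in the channel under the lips, past the lock bar (y of handle1 in the frame of carrier between -0.082 and 0.095 m and x of handle1 in the frame of carrier between -0.01 and 0.01 m and z of handle1 in the frame of carrier between 0.004 and 0.018 m and angle between each of handle1, handle2, handle3, handle4's own z axis and vertical below 0.15 rad and y of handle2 in the frame of carrier between -0.082 and 0.095 m and x of handle2 in the frame of carrier between -0.01 and 0.01 m and z of handle2 in the frame of carrier between 0.004 and 0.018 m and y of handle3 in the frame of carrier between -0.082 and 0.095 m and x of handle3 in the frame of carrier between -0.01 and 0.01 m and z of handle3 in the frame of carrier between 0.004 and 0.018 m and y of handle4 in the frame of carrier between -0.082 and 0.095 m and x of handle4 in the frame of carrier between -0.01 and 0.01 m and z of handle4 in the frame of carrier between 0.004 and 0.018 m), for 0.2 s.
4. the lock is slid fully shut to its end stop (value of joint lock below 0.004 m), for 0.2 s.
At the end, for the whole second after the job is handed in: Lock within 4 mm of fully shut; every handle present upright (0.15 rad) on the channel floor, beyond y = -82 mm and within 10 mm of the centre line in the carrier frame; dummy upright (0.2 rad) on the tray floor, at rest (all of step 3 and value of joint lock below 0.004 m and x of dummy in the frame of tray between -0.045 and 0.045 m and y of dummy in the frame of tray between -0.045 and 0.045 m and z of dummy in the frame of tray below 0.012 m and angle between dummy's own z axis and vertical below 0.2 rad and linear speed of dummy below 0.02 m/s); the robot touches nothing.
It fails at once if a bystander (can, sleeve, screwdriver) is pushed more than 50 mm or the can is tipped over (distance of any of can, sleeve, driver from where it was at the start of the episode above 0.05 m or angle between can's own z axis and vertical above 0.6 rad).
Of handle1, handle2, handle3, handle4 only 2 to 4 are there at a start; the rules pass over those that are not, and their reading is None.
At some moment in a run one of handle1, handle2, handle3, handle4 may be knocked a few centimetres aside while the robot is not near it.
Once in a run the grip may slacken for a moment while it holds something.
It also fails if it takes over 210 s, if anything falls off the work surface, if the arm or the gripper's body presses on something with over 40 N, if the wrist force passes 120 N, or if a joint passes its speed limit or range.

ROBOT

A 7-joint arm with a two-finger parallel gripper is mounted at the origin on the work surface. World frame = base frame: x ahead of the robot, y to its left, z up, the work surface at z = 0. Lengths are in mm, angles in rad, forces in N, time in s.
With the tool pointing down it reaches from about 350 to 900 mm from the base axis. Payload 19.9 kg.
Tool frame: the origin (TCP) lies on the mounting face of the last link; the fingertips stand 199 mm ahead of it and the grasp point (between the pads) lies 180 mm ahead of it; z points along the fingers, y is the line along which they close (so a half turn about z gives the same grasp; the last joint's range is limited). The gripper opens to 94 mm and grips with 3 to 60 N. Pads are 16 mm wide; open, the fingers measure 119 mm over their backs; the gripper's body (75 mm by 177 mm) begins 78 mm behind the grasp point.
Start: joints at [-1.377, 0.417, -0.01, 1.614, 0.005, 1.111, -0.053], TCP at [145.392, 607.849, 404.625] pointing down, gripper open.
Joint ranges: [-2.81, 2.81], [-0.39, 2.02], [-1.27, 1.25], [0.06, 2.57], [-1.19, 4.33], [0.19, 2], [-2.82, 2.82]. Speed limits (rad/s): [1.89, 1.89, 2.39, 2.39, 3.01, 3.01, 3.01].

INTERFACE

Orientations are given as a unit quaternion [w, x, y, z].
In Python, from plant import move_ptp, move_linear, goto_joints, open_gripper, close_gripper, wait, ik, read_state, camera, PlanningError, hand_in gives the robot as it stands. Calls block until the motion is done:
- move_ptp(position, orientation): joint-space move of the TCP to a pose.
- move_linear(position, rot=None, max_speed=150, contact_N=None): straight line of the TCP; rot=None keeps the orientation; max_speed is the mean speed in mm/s. With contact_N (N) it stops when the force on the tool has changed by that much, and returns True; else False.
- goto_joints(angles): joint-space move.
- open_gripper() and close_gripper(effort=None): open the fingers fully, or close them until they stop; effort is the grip in N (None keeps the last).
- wait(seconds).
- ik(position, orientation): joint angles nearest the present ones, or None.
- read_state(): the state.
- camera(name): name is "scene" or "side" or "wrist"; returns a dict with "image" (480x640x3 uint8, red, green, blue), "camera_matrix" (3x3 intrinsics, pixels), "position" and "rotation" of the camera in the world; the wrist camera has in their place "T_tool_cam" (4x4, takes a point from camera to tool coordinates, whose origin is the TCP and whose axes are the flange's). Camera axes: x right, y down, z forward; pixel columns grow to the right and rows downward; lengths in mm; the calibration is good to about 2 mm. A picture is of the moment at which its call begins: read the wrist's pose just before it. There is no depth.
A pose or a line that the arm cannot do raises PlanningError and nothing moves.
- hand_in(): hands the job in; it is judged then, once.
The state is a dict: "time": time; "joints": joint angles; "qd": joint speeds; "joint_efforts": joint torques, N m; "ee_pos": TCP position; "eef_rot": TCP orientation; "ft_force": force on the tool from outside, world axes, zero at the start; "ft_torque": the same for the moment, N m; "opening": finger opening in mm; "finger_force": force on a finger pad.
Only numpy, scipy, OpenCV 4.12 (cv2) and the standard library are available. Lean on these libraries where they do the work, as an engineer would, in place of code of your own. Each camera call takes 0.05 s, during which the arm holds its last target. There are 200 camera calls.

## Working session

There is one attempt and no reset: what is moved stays moved. The work goes in short steps, each a Python script; the robot and the scene stay as the last script left them, time stands still between calls to the robot, and variables do not carry over. Pictures are saved under pics/ and viewed, at most 14 in all, crops included, and the job is handed in when it is done.

```bash
ls; mkdir -p pics; python3 - <<'E'
from plant import *
import cv2,numpy as np
for n in("scene","side"):
    c=camera(n); cv2.imwrite(f"pics/{n}0.png",c["image"][:,:,::-1]); print(n,c["camera_matrix"].tolist(),np.round(c["position"],1),np.round(c["rotation"],3).tolist())
s=read_state();print(s["time"],s["ee_pos"],s["eef_rot"],s["opening"])
print(camera("wrist")["T_tool_cam"],camera("wrist")["camera_matrix"])
E
```

```text
pics
scene [[569.56296045073, 0.0, 319.15630329479916], [0.0, 569.56296045073, 245.09358413612765], [0.0, 0.0, 1.0]] [1522.9  553.   773.5] [-0.237, 0.445, 0.761, -0.408]
side [[597.1617072580613, 0.0, 324.91102934971144], [0.0, 597.1617072580613, 238.7441687720293], [0.0, 0.0, 1.0]] [  421.3 -1061.3  1141.4] [-0.388, 0.918, -0.079, 0.036]
0.1 [145.34842282 607.73757729 404.10027682] [-2.10947915e-05  1.17102586e-01  9.93119671e-01 -5.50047609e-04] 93.98758262903203
[[ 2.55368917e-04 -9.66673537e-01 -2.56012125e-01  7.29325881e+01]
 [ 9.99999931e-01  3.15512532e-04 -1.93852989e-04 -2.17094810e-01]
 [ 2.68167589e-04 -2.56012057e-01  9.66673551e-01  1.91949752e+01]
 [ 0.00000000e+00  0.00000000e+00  0.00000000e+00  1.00000000e+00]] [[355.97688193   0.         315.02575215]
 [  0.         355.97688193 238.24341314]
 [  0.           0.           1.        ]]
```

View pics/scene0.png

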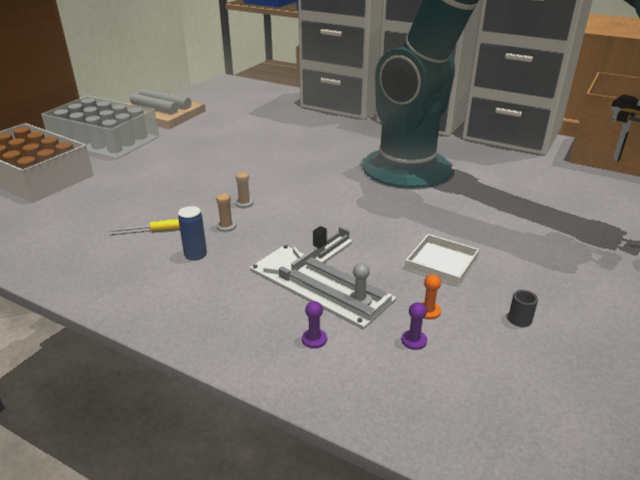

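View pics/side0.png

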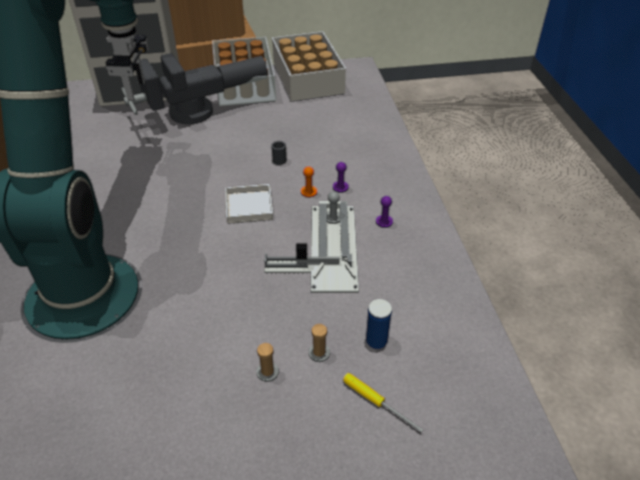

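The scene view shows the carrier (~325,282), grip (320,237), grey dummy (361,282), tray (443,258), two wooden handles (225,212) and (243,190), purple decoys (314,322) and (416,325), and an orange decoy (432,296). The side view agrees: carrier (334,248), grip (301,250), dummy (333,207), handles (319,342) and (266,362), can (378,325).

```bash
cat > h.py <<'E'
from plant import *
import cv2,numpy as np
from scipy.spatial.transform import Rotation as R
def q2R(q): return R.from_quat(np.asarray(q),scalar_first=True).as_matrix()
def cam(n):
    s=read_state(); c=camera(n)
    if n=="wrist":
        Rt=q2R(s["eef_rot"]); T=c["T_tool_cam"]
        c["rotM"]=Rt@T[:3,:3]; c["pos"]=Rt@T[:3,3]+s["ee_pos"]
    else: c["rotM"]=q2R(c["rotation"]); c["pos"]=np.asarray(c["position"])
    c["bgr"]=np.ascontiguousarray(c["image"][:,:,::-1]); return c
def ray(c,uv): return c["rotM"]@np.linalg.inv(c["camera_matrix"])@np.array([uv[0],uv[1],1.])
def onz(c,uv,z):
    d=ray(c,uv); return c["pos"]+d*(z-c["pos"][2])/d[2]
def proj(c,p):
    v=c["camera_matrix"]@(c["rotM"].T@(np.asarray(p,float)-c["pos"])); return v[:2]/v[2]
def tri(c1,a,c2,b):
    d1,d2=ray(c1,a),ray(c2,b); A=np.stack([d1,-d2],1); t=np.linalg.lstsq(A,c2["pos"]-c1["pos"],rcond=None)[0]
    p,q=c1["pos"]+d1*t[0],c2["pos"]+d2*t[1]; return (p+q)/2,np.linalg.norm(p-q)
def down(yaw):  # tool z down; tool y (closing line) at angle yaw+90deg, tool x at yaw
    c,s=np.cos(yaw),np.sin(yaw)
    return R.from_matrix(np.array([[c,s,0],[s,-c,0],[0,0,-1.]])).as_quat(scalar_first=True)
E
python3 - <<'E'
from h import *
a,b=cam("side"),cam("scene")
for n,p,z in [("A",(312,205),10),("B",(354,205),10),("C",(358,290),10),("D",(311,290),10),("tray",(249,188),26),("tray2",(249,220),26)]: print(n,onz(a,p,z).round())
for n,p in [("A",(394,297)),("B",(362,320)),("C",(251,268)),("D",(284,247))]: print("sc",n,onz(b,p,10).round())
for n,p,q in [("grip top",(301,245),(320,231)),("h1",(319,330),(224,199)),("h2",(265,349),(243,177)),("dummy",(333,199),(361,270)),("can",(379,308),(190,213)),("sleeve",(279,146),(523,297)),("orange",(308,172),(432,282)),("purple",(341,167),(417,310)),("purple2",(386,201),(314,309))]:
    P,e=tri(a,p,b,q); print(n,P.round(),round(e,1))
s=read_state();print(s["ee_pos"],q2R(s["eef_rot"]).round(2).tolist())
E
```

```text
A [615. 228.  10.]
B [734. 207.  10.]
C [ 677. -111.   10.]
D [561. -91.  10.]
tray [442. 316.  26.]
tray2 [430. 177.  26.]
sc A [619. 224.  10.]
sc B [719. 197.  10.]
sc C [ 681. -102.   10.]
sc D [572. -82.  10.]
grip top [553.   7.  73.] 1.5
h1 [ 552. -270.   81.] 0.2
h2 [ 429. -300.   81.] 0.3
dummy [661. 162.  84.] 5.0
can [ 688. -258.  114.] 0.7
sleeve [550. 469.  56.] 2.0
orange [615. 300.  75.] 1.2
purple [713. 306.  76.] 1.6
purple2 [806. 135.  76.] 1.1
[145.40809091 607.80279183 404.43932058] [[-0.97, 0.23, -0.0], [0.23, 0.97, -0.0], [-0.0, -0.0, -1.0]]
```

```bash
python3 - <<'E'
from h import *
cy=np.radians(-9.6)
for k in (90,-90):
    o=down(cy+np.radians(k))
    for p in [(640,60,480),(552,-270,228),(429,-300,228),(436,247,240),(627,-58,228)]:
        q=ik(p,o); print(k,p,None if q is None else np.round(q,2))
o=down(cy-np.pi/2)
try: move_ptp([640,60,480],o)
except PlanningError as e:
    print(e); o=down(cy+np.pi/2); move_ptp([640,60,480],o)
wait(.3); c=cam("wrist"); cv2.imwrite("pics/w1.png",c["bgr"]); print(c["pos"],read_state()["ee_pos"])
np.savez("w1.npz",pos=c["pos"],rotM=c["rotM"],K=c["camera_matrix"])
E
```

```text
90 (640, 60, 480) [-0.65  0.47  0.74  1.49 -0.32  1.3  -0.05]
90 (552, -270, 228) [-0.13  0.75  0.76  1.78 -0.66  0.88  0.76]
90 (429, -300, 228) [ 0.12  0.54  0.54  2.01 -0.43  0.7   0.76]
90 (436, 247, 240) [-0.96  0.47  0.46  2.06 -0.33  0.68 -0.45]
90 (627, -58, 228) [-0.39  0.72  0.61  1.74 -0.53  0.85  0.29]
-90 (640, 60, 480) [ 0.56  0.61 -1.09  1.45  0.54  1.4   2.44]
-90 (552, -270, 228) [-0.31  0.94  1.08  1.79 -0.96  1.05 -2.17]
-90 (429, -300, 228) [-0.25  0.8   1.08  2.02 -0.92  0.92 -1.96]
-90 (436, 247, 240) [-0.49  0.44 -0.1   2.04  0.07  0.67  2.34]
-90 (627, -58, 228) [ 0.76  0.94 -1.09  1.7   0.93  1.11  2.35]
[628.8277465  -13.43085586 460.79330762] [639.9715559   60.18702443 480.00014859]
```

View pics/w1.png

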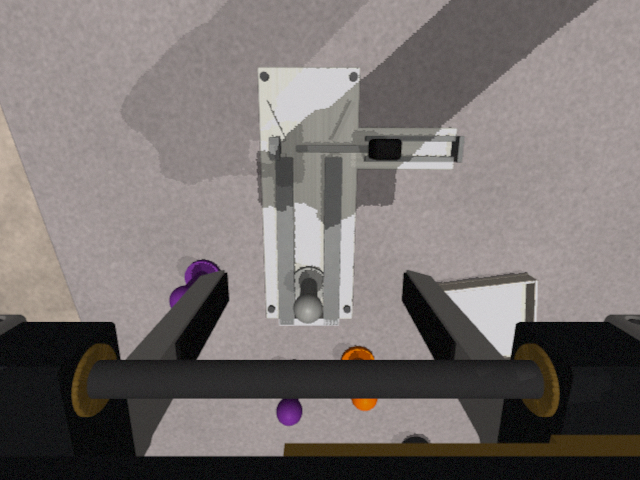

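The wrist view shows the carrier plate with corners (258,68), (360,67), (266,320) and (352,318), the grip at (385,149), the grey dummy in the channel (ball 308,307), and the tray corner at right. The dummy to move is the grey one at scene (361,282), standing in the channel. The purple (314,322), (416,325) and orange (432,296) ones stand outside it on the bench, so they are decoys.

```bash
cat >> h.py <<'E'
def fit2(C,W):  # carrier->world planar rigid fit
    C,W=np.asarray(C,float),np.asarray(W,float); c0,w0=C.mean(0),W.mean(0)
    a,b=C-c0,W-w0; th=np.arctan2((a[:,0]*b[:,1]-a[:,1]*b[:,0]).sum(),(a*b).sum())
    M=np.array([[np.cos(th),-np.sin(th)],[np.sin(th),np.cos(th)]]); return th,w0-M@c0,M
E
python3 - <<'E'
from h import *
z=np.load("w1.npz"); c=dict(pos=z["pos"],rotM=z["rotM"],camera_matrix=z["K"]); img=cv2.imread("pics/w1.png")
g=cv2.cvtColor(img,cv2.COLOR_BGR2GRAY)
px=np.float32([[258,68],[360,67],[266,320],[352,318]]).reshape(-1,1,2)
px=cv2.cornerSubPix(g,px,(5,5),(-1,-1),(3,30,.01)).reshape(-1,2); print(px)
W=[onz(c,p,10)[:2] for p in px]; C=[(60,-201),(-60,-201),(60,121),(-60,121)]
th,o,M=fit2(C,W); print(np.degrees(th),o, [np.round(o+M@np.array(k)-w,1) for k,w in zip(C,W)])
bl=[(264.5,76),(354,76),(271,309),(347.5,309)]
for b in bl: print("bolt",M.T@(onz(c,b,10)[:2]-o))
m=(img.max(2)<25)[125:170,362:405]; ys,xs=np.nonzero(m); gp=(xs.mean()+362,ys.mean()+125); print("grip",gp,M.T@(onz(c,gp,65)[:2]-o))
print("dummy ball",M.T@(onz(c,(308,307),86)[:2]-o))
print("slot", [M.T@(onz(c,p,28)[:2]-o) for p in [(294,240),(323,240)]])
crop=cv2.resize(img[200:340,240:380],None,fx=4,fy=4); cv2.imwrite("pics/w1c.png",crop)
E
```

```text
[[259.65656  70.77566]
 [356.05728  70.6222 ]
 [266.      320.     ]
 [349.38876 313.32666]]
-9.57686606586433 [657.16091731  98.05358248] [array([ 4.1, -4.5]), array([-3.4, -3. ]), array([ 0.8, -1.6]), array([-1.5,  9.1])]
bolt [  49.74084908 -191.64698854]
bolt [ -54.88590708 -191.66386576]
bolt [ 51.48752288 105.71813277]
bolt [-54.27397712 105.69310361]
grip (np.float64(384.31907308377896), np.float64(148.68092691622104)) [ -84.06531411 -109.92509278]
dummy ball [-1.31750533 66.05100226]
slot [array([17.11349957,  2.05788632]), array([-19.40334397,   2.05015854])]
```

View pics/w1c.png

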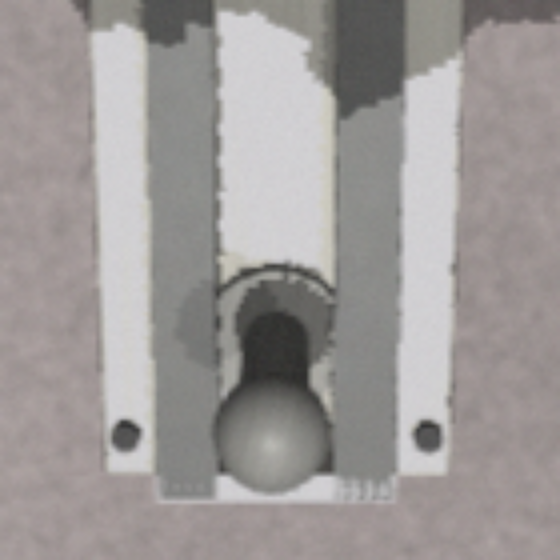

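The crop shows the grey steel dummy standing in the channel under the lips, ball at about (308,307), with its flange between the lips. The plate's lower corners are (266.5,318) and (351,318). This is the one meant.

```bash
python3 - <<'E'
from h import *
z=np.load("w1.npz"); c=dict(pos=z["pos"],rotM=z["rotM"],camera_matrix=z["K"]); img=cv2.imread("pics/w1.png")
px=[(258,67.5),(360,67.5),(266.4,317.8),(350.9,317.8)]
W=[onz(c,p,10)[:2] for p in px]; C=[(60,-201),(-60,-201),(60,121),(-60,121)]
th,o,M=fit2(C,W); print(np.degrees(th),o, [np.round(o+M@np.array(k)-w,1) for k,w in zip(C,W)])
for b in [(264.5,76),(354,76),(270.9,308.6),(346.6,308.6)]: print("bolt",(M.T@(onz(c,b,10)[:2]-o)).round(1))
print("grip",M.T@(onz(c,(384.3,148.7),65)[:2]-o),"dummy",M.T@(onz(c,(307.4,307),86)[:2]-o),"shankbase",M.T@(onz(c,(308.5,281),40)[:2]-o))
print("slot", [(M.T@(onz(c,p,28)[:2]-o)).round(1) for p in [(293.9,240),(323.3,240)]])
# second view: 90-yaw grip orientation further back, for cross check + tray
move_ptp([560,100,500],down(np.radians(80.4))); wait(.3); c=cam("wrist"); cv2.imwrite("pics/w2.png",c["bgr"])
np.savez("w2.npz",pos=c["pos"],rotM=c["rotM"],K=c["camera_matrix"]); print(c["pos"])
E
```

```text
-9.860982121036358 [655.82360969  97.41827456] [array([ 0.6, -1.5]), array([-0.7, -0.7]), array([1.2, 0.6]), array([-1. ,  1.6])]
bolt [  51.9 -190.5]
bolt [ -52.7 -191.1]
bolt [ 52.3 106.2]
bolt [-52.3 105.7]
grip [ -82.2909705  -109.46560543] dummy [ 0.25229679 66.90218083] shankbase [-0.18337954 53.289602  ]
slot [array([18.4,  3. ]), array([-18.6,   2.8])]
[573.60605886 172.68618859 480.77908199]
```

View pics/w2.png

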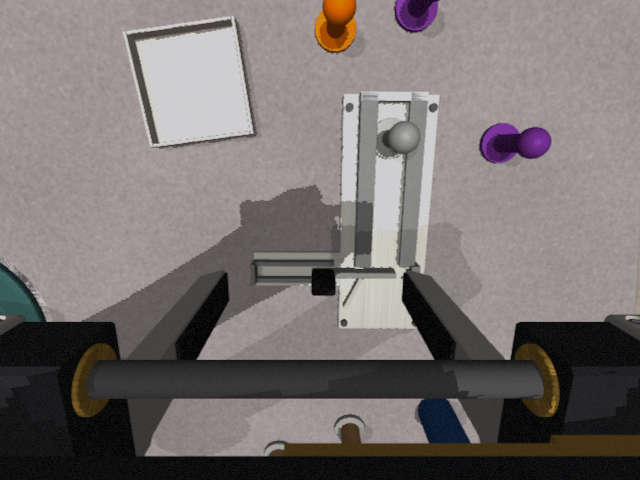

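The second wrist view shows tray rim corners (124,33), (235,17), (255,135) and (151,147), carrier bolts (350,107), (433,107) and (344,323), the dummy ball at (404,138), and the grip at (323,281).

```bash
python3 - <<'E'
from h import *
z=np.load("w2.npz"); c=dict(pos=z["pos"],rotM=z["rotM"],camera_matrix=z["K"])
th=np.radians(-9.861); o=np.array([655.8,97.4]); M=np.array([[np.cos(th),-np.sin(th)],[np.sin(th),np.cos(th)]])
f=lambda p,h:(M.T@(onz(c,p,h)[:2]-o)).round(1)
for n,p,h in [("bolt-52,106",(349.5,107),10),("bolt52,106",(433,107),10),("bolt-52,-191",(344,323),10),("corner-60,121",(343.5,94),10),("corner60,121",(438.5,94),10),("corner-60,-201",(339,328),10),("ball",(404,138),86),("grip top",(323,281),70),("slotL",(376.5,200),28),("slotR",(402.5,200),28)]: print(n,f(p,h))
t=np.array([onz(c,p,26)[:2] for p in [(124,33),(235,17),(255,135),(151,147)]]); print(t.round(),t.mean(0),[np.linalg.norm(t[i]-t[i-1]).round() for i in range(4)])
E
```

```text
bolt-52,106 [-51.1 104.8]
bolt52,106 [ 53.  105.3]
bolt-52,-191 [ -50.3 -192.5]
corner-60,121 [-59.  119.9]
corner60,121 [ 58.4 120.5]
corner-60,-201 [ -57.4 -200.6]
ball [ 1.1 66.7]
grip top [ -83.2 -103.2]
slotL [-14.9  -8.9]
slotR [18.4 -8.7]
[[378. 330.]
 [507. 325.]
 [503. 195.]
 [373. 203.]] [440.23594085 263.40305003] [np.float64(128.0), np.float64(129.0), np.float64(130.0), np.float64(130.0)]
```

```bash
cat >> h.py <<'E'
TH=np.radians(-9.86); O=np.array([656.6,97.0]); CM=np.array([[np.cos(TH),-np.sin(TH)],[np.sin(TH),np.cos(TH)]])
Q=down(TH+np.pi/2); TRAY=np.array([440.2,263.4])
def c2w(x,y,z): return [*(O+CM@np.array([x,y])),z+180]   # carrier xy, grasp-point world z -> TCP
def w2c(p): return CM.T@(np.asarray(p)[:2]-O)
def st(tag=""):
    s=read_state(); print(tag,"t%.1f"%s["time"],"car",w2c(s["ee_pos"]).round(1),"z%.1f"%(s["ee_pos"][2]-180),"open %.1f"%s["opening"],"ff",np.round(s["finger_force"],1),"ft",np.round(s["ft_force"],1)); return s
E
python3 - <<'E'
from h import *
move_ptp(c2w(-83,-109,130),Q); move_linear(c2w(-83,-109,58),max_speed=150); st("at")
close_gripper(25); st("gripped")
r=move_linear(c2w(-150,-109,58),max_speed=60,contact_N=20); print(r); wait(.3); st("opened")
E
```

```text
at t7.8 car [ -82.6 -108.5] z59.0 open 94.0 ff 0.0 ft [0.1 0.4 0.1]
gripped t8.8 car [ -83.1 -109. ] z58.0 open 29.7 ff 25.0 ft [-3.3 -0.3  2.1]
True
opened t10.1 car [-146.8 -109.1] z57.9 open 29.7 ff 25.0 ft [ 1.5 -1.1  6.9]
```

```bash
python3 - <<'E'
from h import *
r=move_linear(c2w(-153,-109,58),max_speed=20,contact_N=15); print(r); st("push"); wait(.3)
open_gripper(); move_linear(c2w(-146,-109,135)); 
# dummy
c2=c2w(0.5,67,135); move_ptp(c2,Q); wait(.2)
c=cam("wrist"); cv2.imwrite("pics/w3.png",c["bgr"]); st("above dummy")
print("expected ball px",proj(c,[*(O+CM@[0.5,67]),86]))
s=cam("side"); cv2.imwrite("pics/side1.png",cv2.resize(s["bgr"][180:400,230:430],None,fx=3,fy=3))
w=np.hstack([cv2.resize(c["bgr"],(400,300)),cv2.resize(s["bgr"][150:390,180:500],(400,300))]); cv2.imwrite("pics/v3.png",w)
E
```

```text
True
push t10.3 car [-147.3 -109.2] z57.9 open 30.2 ff 25.0 ft [ 3.3 -0.7 -0.4]
above dummy t13.5 car [ 0.5 66. ] z135.5 open 93.7 ff 0.0 ft [ 0.  -0.4  0.3]
expected ball px [312.74624217 264.43690205]
```

View pics/v3.png

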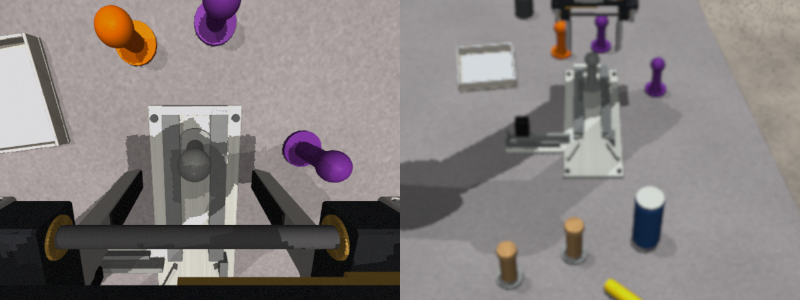

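The wrist half shows the dummy ball at wrist pixel (313,264), as predicted. The side half shows the lock grip out at its stop, the mouth clear, and the handles unmoved.

```bash
python3 - <<'E'
from h import *
r=move_linear(c2w(0.5,67,52),max_speed=120,contact_N=15); st(f"down {r}")
close_gripper(30); s=st("grip")
if 18<s["opening"]<27:
    r=move_linear(c2w(0.5,-60,52.5),max_speed=90,contact_N=25); st(f"mid {r}")
    if not r:
        r=move_linear(c2w(0.5,-160,52.5),max_speed=90,contact_N=25); st(f"bay {r}")
        if not r:
            move_linear(c2w(0.5,-160,110),max_speed=120); st("lift")
            c=cam("wrist"); d=cam("side"); cv2.imwrite("pics/v4.png",np.hstack([cv2.resize(c["bgr"],(400,300)),cv2.resize(d["bgr"][150:390,180:500],(400,300))]))
E
```

```text
down False t14.4 car [ 0.7 67.2] z52.7 open 93.8 ff 0.0 ft [-0.1 -0.2 -0. ]
grip t15.4 car [ 0.5 67. ] z52.0 open 32.7 ff 30.0 ft [-0.7  0.6  0.3]
```

```bash
ls pics
```

```text
scene0.png
side0.png
side1.png
v3.png
w1.png
w1c.png
w2.png
w3.png
```

```bash
python3 - <<'E'
from h import *
open_gripper(); move_linear(c2w(0.5,67,82),max_speed=80)
close_gripper(30); s=st("grip")
if 30<s["opening"]<36:
    r=move_linear(c2w(0.5,-60,82.5),max_speed=80,contact_N=25); st(f"mid {r}")
    if not r:
        r=move_linear(c2w(0.5,-162,82.5),max_speed=80,contact_N=25); st(f"bay {r}")
        if not r:
            move_linear(c2w(0.5,-162,140),max_speed=100); st("lift")
c=cam("wrist"); d=cam("side"); cv2.imwrite("pics/v4.png",np.hstack([cv2.resize(c["bgr"],(400,300)),cv2.resize(d["bgr"][150:390,180:500],(400,300))]))
E
```

```text
grip t17.9 car [ 0.5 67. ] z82.0 open 32.7 ff 30.0 ft [-0.7  0.3 -0.1]
mid False t19.7 car [  0.4 -59.5] z82.5 open 32.4 ff 30.0 ft [ 0.5  0.3 -2.9]
bay False t21.1 car [   0.5 -161.4] z82.5 open 32.7 ff 30.0 ft [-0.3 -0.3 -1.7]
lift t21.8 car [   0.3 -162.1] z139.6 open 32.9 ff 30.0 ft [-0.8  0.3 -2.1]
```

View pics/v4.png

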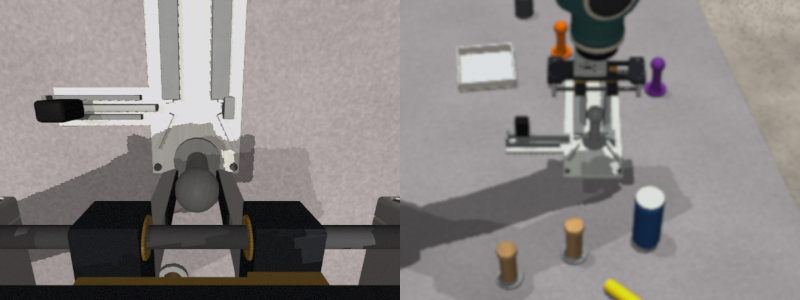

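The lifted dummy hangs upright between the fingers over the bay (wrist 200,180 in the half picture), and the side half agrees.

```bash
python3 - <<'E'
from h import *
move_linear([*TRAY,330],max_speed=180); wait(.2); s=st("over tray")
if 30<s["opening"]<36 and s["ft_force"][2]<-1.2:
    move_linear([*TRAY,180+83],max_speed=100)
    r=move_linear([*TRAY,180+73],max_speed=25,contact_N=4); s=st(f"down {r}")
    wait(.3); open_gripper(); move_linear([*TRAY,180+170],max_speed=120); st("up")
move_ptp([520,100,500],Q); wait(.2)
c=cam("wrist"); d=cam("side"); cv2.imwrite("pics/v5.png",np.hstack([cv2.resize(c["bgr"],(400,300)),cv2.resize(d["bgr"][150:390,180:500],(400,300))]))
E
```

```text
over tray t24.4 car [-241.5  126.7] z150.0 open 32.6 ff 30.0 ft [ 0.4  0.8 -2.2]
down True t25.5 car [-241.6  126.7] z74.7 open 32.6 ff 30.0 ft [ 0.4 -0.2 -2.4]
up t27.8 car [-241.8  126.7] z169.4 open 94.0 ff 0.0 ft [ 0.2 -0.2 -0.2]
```

View pics/v5.png

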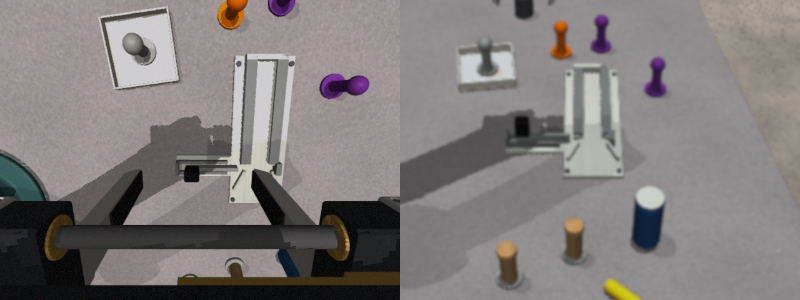

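The dummy stands upright in the tray (wrist half 137,45; side half 486,58), the lock is open, and the channel is empty.

```bash
cat >> h.py <<'E'
def blobs(c,box):
    hsv=cv2.cvtColor(c["bgr"],cv2.COLOR_BGR2HSV); m=cv2.inRange(hsv,(6,85,50),(16,215,230))
    k=np.zeros_like(m); x0,y0,x1,y1=box; k[y0:y1,x0:x1]=m[y0:y1,x0:x1]
    n,_,s,ce=cv2.connectedComponentsWithStats(k); return [(ce[i],s[i]) for i in range(1,n) if s[i][4]>60]
def handles():
    a,b=cam("side"),cam("scene"); out=[]
    for p,_ in blobs(a,(150,200,620,470)):
        for q,_ in blobs(b,(130,140,640,420)):
            P,e=tri(a,p,b,q)
            if e<4 and 35<P[2]<65: out.append(P)
    return out,a,b
E
python3 - <<'E'
from h import *
H,a,b=handles(); print([h.round(1) for h in H])
print([(p.round(),s[2:]) for p,s in blobs(a,(150,200,620,470))],[(p.round(),s[2:]) for p,s in blobs(b,(130,140,640,420))])
st()
E
```

```text
[]
[] [(array([608., 155.]), array([  71,   36, 1993], dtype=int32)), (array([223., 208.]), array([ 13,  32, 210], dtype=int32)), (array([432., 296.]), array([ 20,  45, 589], dtype=int32))]
 t29.2 car [-135.2  -20.1] z319.8 open 93.7 ff 0.0 ft [ 0.9  0.  -0. ]
```

```bash
python3 - <<'E'
import cv2
for f,ps in (("side0",[(266,360),(265,350),(319,340),(319,330),(308,180)]),("scene0",[(243,190),(243,178),(225,212),(224,200),(432,296)])):
    h=cv2.cvtColor(cv2.imread(f"pics/{f}.png"),cv2.COLOR_BGR2HSV)
    print(f,[h[y,x].tolist() for x,y in ps], h[400,400].tolist())
E
sed -i 's/(6,85,50),(16,215,230)/(6,75,50),(18,205,245)/' h.py
python3 - <<'E'
from h import *
H,a,b=handles(); print([h.round(1) for h in H])
print([(p.round(),s[2:]) for p,s in blobs(a,(150,200,620,470))],[(p.round(),s[2:]) for p,s in blobs(b,(130,140,640,420))])
E
```

```text
side0 [[16, 123, 77], [17, 125, 189], [17, 128, 78], [17, 125, 188], [14, 255, 105]] [173, 7, 143]
scene0 [[15, 74, 110], [16, 81, 139], [15, 87, 112], [16, 102, 138], [10, 188, 136]] [4, 11, 159]
[array([ 551.6, -272.5,   52.3])]
[(array([319., 339.]), array([ 15,  32, 370], dtype=int32)), (array([266., 358.]), array([ 16,  33, 391], dtype=int32))] [(array([608., 155.]), array([  71,   36, 2012], dtype=int32)), (array([242., 175.]), array([12,  8, 67], dtype=int32)), (array([244., 196.]), array([ 9, 15, 83], dtype=int32)), (array([224., 209.]), array([ 14,  33, 336], dtype=int32)), (array([431., 297.]), array([ 20,  46, 409], dtype=int32))]
```

```bash
sed -i 's/(6,75,50)/(6,55,50)/' h.py
cat >> h.py <<'E'
def pick(P,rel=42,N=25):
    move_ptp([P[0],P[1],180+150],Q); move_linear([P[0],P[1],180+rel+25],max_speed=150,contact_N=15)
    r=move_linear([P[0],P[1],180+rel],max_speed=60,contact_N=15)
    if r: st("CONTACT"); return False
    close_gripper(N); s=st("grip"); return s
E
python3 - <<'E'
from h import *
H,a,b=handles(); print([h.round(1) for h in H])
h=[h for h in H if np.hypot(h[0]-552,h[1]+272)<60]
if len(h)==1:
    s=pick(h[0])
E
```

```text
[array([ 551.2, -272.3,   52.2]), array([ 429.1, -303.1,   51.9])]
grip t33.1 car [ -40.6 -381.9] z42.0 open 35.5 ff 25.0 ft [ 0.9 -1.  -0.5]
```

```bash
python3 - <<'E'
from h import *
open_gripper(); p=read_state()["ee_pos"]; move_linear([p[0],p[1],180+78],max_speed=80); close_gripper(30); s=st("regrip")
p=s["ee_pos"]; move_linear([p[0],p[1],180+78+40],max_speed=100); wait(.2); s=st("lift")
if s["opening"]>25 and s["ft_force"][2]<-.8:
    move_linear(c2w(0,-166,118),max_speed=180); wait(.1); s=st("over bay")
c=cam("wrist"); d=cam("side"); cv2.imwrite("pics/v6.png",np.hstack([cv2.resize(c["bgr"],(400,300)),cv2.resize(d["bgr"][150:390,180:500],(400,300))]))
E
```

```text
regrip t35.6 car [ -40.6 -381.9] z78.0 open 35.2 ff 30.0 ft [ 0.8  0.  -0.6]
lift t36.4 car [ -40.7 -381.9] z117.4 open 35.5 ff 30.0 ft [ 0.1 -0.2 -1.9]
over bay t37.8 car [  -0.  -167.1] z118.0 open 35.3 ff 30.0 ft [-1.1 -0.6 -1.7]
```

View pics/v6.png

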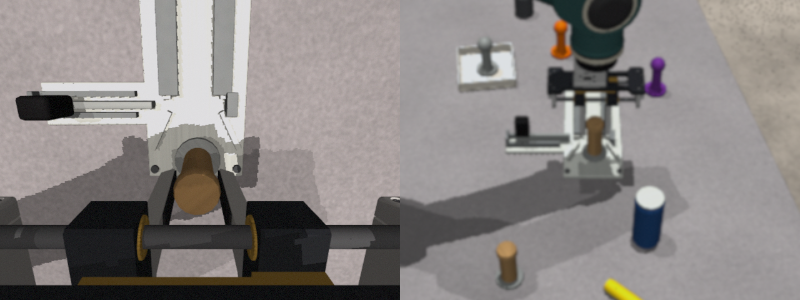

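The handle is held upright over the bay (wrist half 197,185), and the second handle is still at side half (507,265).

```bash
cat >> h.py <<'E'
def load(yend):
    move_linear(c2w(0,-166,92),max_speed=80); r=move_linear(c2w(0,-166,85.5),max_speed=20,contact_N=4); s=st(f"set {r}")
    z=s["ee_pos"][2]-180+.7
    r=move_linear(c2w(0,-95,z),max_speed=60,contact_N=15); s=st(f"mouth {r}")
    if r: return False
    r=move_linear(c2w(0,yend,z),max_speed=80,contact_N=15); s=st(f"in {r}"); return not r
E
python3 - <<'E'
from h import *
if load(25):
    wait(.2); open_gripper(); move_linear(c2w(0,25,140)); 
c=cam("wrist"); d=cam("side"); cv2.imwrite("pics/v7.png",np.hstack([cv2.resize(c["bgr"],(400,300)),cv2.resize(d["bgr"][150:390,180:500],(400,300))]))
E
```

```text
set True t38.7 car [   0.4 -166. ] z87.7 open 35.4 ff 30.0 ft [1.9 0.6 3.2]
mouth False t40.0 car [  0.1 -95.5] z88.3 open 35.7 ff 30.0 ft [ 0.2  0.3 -1.9]
in False t41.7 car [ 0.1 24.5] z88.4 open 35.4 ff 30.0 ft [-0.7  0.4 -2.2]
```

View pics/v7.png

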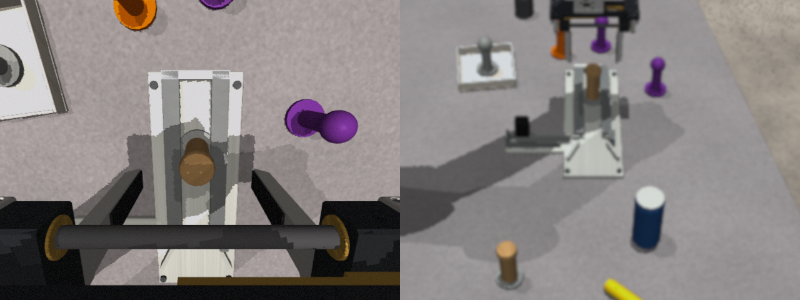

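The first handle stands upright in the channel (wrist half 197,165; side half 593,80).

```bash
python3 - <<'E'
from h import *
move_ptp(c2w(-60,-200,200),Q)
H,a,b=handles(); print([h.round(1) for h in H])
h=[h for h in H if h[1]<-150]
if len(h)==1:
    s=pick(h[0],78,30)
    if s and s["opening"]>28:
        p=s["ee_pos"]; move_linear([p[0],p[1],180+118],max_speed=100); wait(.2); s=st("lift")
        if s["opening"]>28 and s["ft_force"][2]<-.8:
            move_linear(c2w(0,-166,118),max_speed=180); wait(.1); s=st("over bay")
            if s["opening"]>28 and s["ft_force"][2]<-.8 and load(-45):
                wait(.2); open_gripper(); move_linear(c2w(0,-45,140))
c=cam("wrist"); d=cam("side"); cv2.imwrite("pics/v8.png",np.hstack([cv2.resize(c["bgr"],(400,300)),cv2.resize(d["bgr"][150:390,180:500],(400,300))]))
E
```

```text
[array([ 429.3, -302.9,   52.2])]
grip t47.5 car [-155.5 -433. ] z78.0 open 35.5 ff 30.0 ft [-0.4 -0.4 -0.6]
lift t48.3 car [-155.7 -432.9] z117.4 open 35.4 ff 30.0 ft [-1.1  0.3 -2.5]
over bay t50.2 car [-1.000e-01 -1.667e+02] z118.1 open 35.6 ff 30.0 ft [-0.5  0.3 -1.5]
set True t51.0 car [   0.4 -166. ] z87.7 open 35.3 ff 30.0 ft [ 0.4 -1.1  3.6]
mouth False t52.3 car [  0.1 -95.5] z88.4 open 35.3 ff 30.0 ft [ 1.1  0.1 -1.9]
in False t53.1 car [  0.1 -45.3] z88.3 open 35.5 ff 30.0 ft [-0.7  0.6 -2.2]
```

View pics/v8.png

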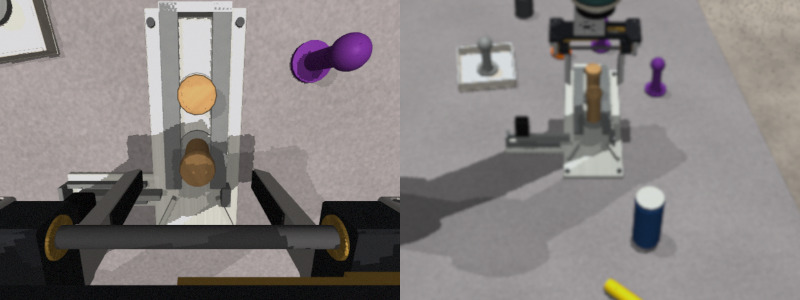

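Both handles stand upright in the channel (wrist half 197,95 and 197,165), and no other handle is left on the bench. Next is the lock.

```bash
python3 - <<'E'
from h import *
move_ptp(c2w(-146,-109,140),Q); move_linear(c2w(-146,-109,58),max_speed=120,contact_N=15)
close_gripper(25); s=st("grip")
if s["opening"]>26:
    print(move_linear(c2w(-64,-109,58),max_speed=60,contact_N=20)); st("shut"); wait(.3)
    print(move_linear(c2w(-60,-109,58),max_speed=15,contact_N=15)); st("push"); wait(.3)
    open_gripper(); move_linear(c2w(-71,-109,150)); move_ptp([520,100,500],Q); wait(.3); st("away")
c=cam("wrist"); d=cam("side"); cv2.imwrite("pics/v9.png",np.hstack([cv2.resize(c["bgr"],(400,300)),cv2.resize(d["bgr"][150:390,180:500],(400,300))]))
for p in (-70,-75): print(p,proj(c,[*(O+CM@[p,-109]),78]))
w=c["bgr"]; m=(w.max(2)<25); m[:250]=0; m[300:]=0; m[:,:290]=0; m[:,420:]=0
n,_,S,ce=cv2.connectedComponentsWithStats(m.astype(np.uint8)); print([(ce[i].round(1),S[i]) for i in range(1,n) if S[i][4]>50])
E
```

```text
grip t57.4 car [-146.1 -109. ] z58.0 open 29.9 ff 25.0 ft [-1.8  1.1 -0.3]
True
shut t58.6 car [ -71.3 -108.8] z57.9 open 29.9 ff 25.0 ft [-4.9  1.1 10.5]
True
push t59.2 car [ -71.  -108.7] z57.9 open 29.9 ff 25.0 ft [-3.2 -0.5  8.7]
away t62.4 car [-134.7  -20.9] z319.1 open 93.7 ff 0.0 ft [ 0.4 -0.1 -0.3]
-70 [368.01164854 282.61457903]
-75 [363.87106174 282.61408759]
[(array([364.5, 274.4]), array([353, 264,  26,  26, 430], dtype=int32)), (array([409.6, 289.4]), array([403, 273,  17,  27, 308], dtype=int32))]
```

View pics/v9.png

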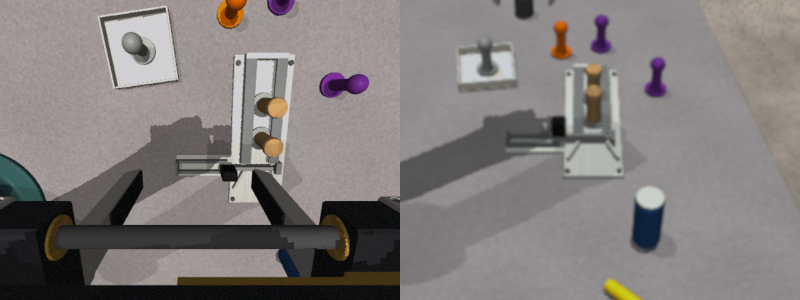

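The lock is shut: it travelled 75.6 mm, stop to stop. Both handles stand behind the bar (wrist half 275,107 and 271,147), the dummy is in the tray (137,45), and the gripper is clear.

```bash
python3 -c "
from plant import *
print(hand_in())"
```

```text
the job is handed in; nothing more can be done
None
```

The job is handed in with no verdict returned: the dummy stands in the tray, both handles found on the bench are upright in the channel, the lock is shut, and the bystanders I could see had not moved.

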